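# Put the ring gauge away on the pull-out hook of the low dust cupboard

## Task

Take the small ring gauge from its wooden tool rest and hang it by its ring on the hook deep inside the low cupboard: pass it under the front board, tilted so that it clears board and roof, and over the hook's upturned tip. Then, through the ring, push the hook's slide fully home, easing off as soon as you feel its delicate stop, and leave the gauge hanging there, free and still. Force nothing, and leave the other things where they are.

Things in the scene. Friction and masses are not known exactly. Their poses are not given: they have to be found in the camera images.
- gauge_grip (a point): Centre (half-way up) of the handle of the small ring gauge: a dark wooden bar 140 x 18 wide x 16 high mm with a round steel wire ring on its end, all in one plane, about 0.14 kg. x runs along the handle to the ring, y across the 18 mm, z normal to the ring's plane (up as it lies). It starts flat on the tool rest, this point 30 mm above the table. The other gauge, with the larger ring, is not wanted.
- rest: Low wooden rest that carries the small gauge, fixed; origin at its underside, x along the gauge roughly. Base 140 x 70 x 4 mm with two uprights 14 mm thick, tops 22 mm above the table, 50 mm either side of the middle: the middle 80 mm of the handle is free to grasp, with 18 mm of air under it.
- ring_centre (a point): Centre of the small gauge's ring, 99 mm from gauge_grip along x; same axes. The ring is 50 mm inside, 66 mm outside, its wire 8 mm thick: the inner edge of its far side is 25 mm beyond this point, the outer edge 33 mm.
- ring_top (a point): Inner edge of the ring on its far side (the part that rests on the hook when it hangs), 124 mm from gauge_grip along x; same axes.
- hook_root (a point): Top of the hook's prong where it meets its upright steel face plate, 245 mm above the table; moves with the slide. x into the cupboard, y left, z up. Prong: 8 mm bar, 32 mm from the plate towards the front (-x), its tip turned up to 262 mm above the table. Plate 40 mm wide, from 8 mm below to 42 mm above the root, open space beneath. Slide home: 110 mm behind the cupboard's front face.
- lintel_edge (a point): Middle of the lower edge of the board across the top of the cupboard's open front, on the front face, 255 mm above the table (7 mm lower than the hook's tip). Axes as hook_root. Board 15 mm thick, up to the clear roof (underside 315, top 323 mm above the table). Opening 276 mm wide; cupboard 220 deep, 300 wide, floor 12 mm above the table; fixed.
- carriage (a joint): The hook's slide, which carries prong and plate along the cupboard's x: 0 pulled right out, 0.020 m fully home against a rigid stop. It starts partly out (0 to 0.009). It has dry friction of about 4.5 N and stays where it is left; it is pushed in through the ring pressing on the face plate. The stop is delicate: once there, press no harder than 12 N (a gauge held by its handle gives several mm under the push, so feel for the rise in force).
- pot: Small white pot, 44 mm across and 35 mm high, on the cupboard's floor in its far left corner; origin at its underside. Leave it alone.
- cupboard: The low wooden cupboard; origin at the centre of its underside (110 mm behind the front face), x into the cupboard, z up. A rail across its inside, 90 to 120 mm above the table, front face 108 mm behind the cupboard's front, stops a hanging handle from swinging further back. Nothing may be pressed hard (20 N) against it or its hook.
- big_gauge: Bigger ring gauge lying flat on the table, handle 110 mm, ring 104 mm outside; origin under the handle's centre. Leave it alone.
- jar: Jar, 64 mm across, 85 mm high; origin at its underside. Leave it alone.
- tin: Tin, 72 mm across, 100 mm high; origin at its underside. Leave it alone.
- beaker: White beaker, 72 mm across, 90 mm high; origin at its underside. Leave it alone.
- brush: Brush lying on the table near the robot; origin under its middle. Leave it alone.
- spatula: Spatula lying on the table; origin under its middle. Leave it alone.

How it is judged (in metres and radians):
On the way, in this order (a step that is already met when the one before it is completed fails the run):
1. the gauge is lifted off its rest (height (world z) of gauge_grip above 0.06 m), for 0.2 s.
2. the ring is over the hook, the prong through it behind the upturned tip (x of ring_top in the frame of hook_root between -0.034 and 0.004 m and y of ring_top in the frame of hook_root between -0.012 and 0.012 m and z of ring_top in the frame of hook_root between -0.008 and 0.008 m), for 0.1 s.
At the end, for the whole second after the job is handed in: The small gauge hangs by its ring on the prong (far inner edge within 8 mm of the prong's top in height, 12 mm sideways, between plate and tip), handle down within 20 degrees of vertical, still (under 0.05 m/s) and let go; the slide is home within 1.5 mm (above 0.0185) (all of step 2 and angle between ring_centre's own x axis and vertical below 0.35 rad and value of joint carriage above 0.0185 m and linear speed of gauge below 0.05 m/s); the robot touches nothing.
It fails at once if the held gauge is pressed harder than 20 N against the cupboard or its hook (contact force between gauge and cupboard above 20 N and contact force between gauge and the fingers above 1 N).
It fails at once if the slide is pressed harder than 12 N against its stop with the gauge (contact force between gauge and cupboard above 12 N and contact force between gauge and the fingers above 1 N and value of joint carriage above 0.0185 m).
It fails at once if the robot presses harder than 20 N against the cupboard or its hook (contact force between any of the arm, the fingers and cupboard above 20 N).
It fails at once if another thing is moved by more than 30 mm (distance of any of big_gauge, jar, tin, beaker, brush, spatula, pot from where it was at the start of the episode above 0.03 m).
It also fails if it takes over 72 s, if anything falls off the work surface, if the arm or the gripper's body presses on something with over 40 N, if the wrist force passes 120 N, or if a joint passes its speed limit or range.

## Robot

A 6-joint arm with a two-finger parallel gripper is mounted at the origin on the work surface. World frame = base frame: x ahead of the robot, y to its left, z up, the work surface at z = 0. Lengths are in m, angles in degrees, forces in N, time in s.
With the tool pointing down it reaches from about 0.3 to 0.75 m from the base axis. Payload 8.5 kg.
Tool frame: the origin (TCP) lies midway between the tips of the shut fingers; the grasp point (between the pads) lies env.tcp_to_grasp behind it (env.tcp_to_grasp is the distance from the TCP to the grasp point, in m); z points along the fingers, y is the line along which they close (so a half turn about z gives the same grasp; the last joint's range is limited). The gripper opens to 85 mm and grips with 20 to 120 N. Pads are 22 mm wide; open, the fingers measure 114 mm over their backs; the gripper's body (76 mm by 85 mm) begins 54 mm behind the grasp point. The pads swing forward as they close: fully open they stand 13 mm farther back than shut.
Start: joints at [-80.403, 21.807, 74.336, -0, 83.858, -12.336], TCP at [0.205, -0.51, 0.231] pointing down, gripper open.
Joint ranges: [-178.18, 178.18], [-50.72, 133.34], [12.68, 142.11], [-81.47, 261.47], [9.98, 163.14], [-165.26, 165.26]. Speed limits (degrees/s): [136.94, 136.94, 180, 180, 180, 180].

## Interface

Orientations are given as a 3x3 rotation matrix whose columns are the frame's x, y, z axes.
In Python, from rig import observe, optics, job, env gives the robot as it stands. The module is installed in compiled form; this text tells all that it offers.
- The arm moves only by the shell command python3 -m jog 'ROWS' [FORCE]. ROWS is JSON, a list of rows, each a list of 7 numbers: the turn, a rotation vector about the tool's x, y, z in rad, then the shift along the tool's x, y, z in m, then the opening in per cent of the stroke, from 0 (shut) to 100 (fully open). A call has 1 to 10 rows; each row shifts and turns the commanded pose from where the row before left it, along the tool's axes as they then stand; what a row does not reach is not made up. A row lasts 1/8 s, in which the tool goes at most 62.5 mm and 10.7 degrees, less where a joint would pass 70% of its speed; a pose out of reach is approached as far as the arm can. A call is refused whole if a number of a shift passes 0.0625 or a number of a turn 0.188, either way. A call with a gripper value outside its range is refused whole. The fingers move at their own pace and stop on an object; FORCE is the grip in N (left out, the last holds). Time passes only in rows, so rows that do not move let the fingers close. It gives the time, the measured TCP pose, the force, the opening and the grip force at its end, in the units of the state.
- observe(): the state, without advancing time (a new reading comes with each control period).
- optics.get_image(name): name is "side" or "top" or "wrist"; returns a dict with "pixels" (400x640x3 uint8, red, green, blue), "mtx" (3x3 intrinsics, pixels), "rvec" (rotation vector, rad) and "tvec" (3), from world to camera coordinates, as OpenCV has them. Camera axes: x right, y down, z forward; pixel columns grow to the right and rows downward; lengths in m; the calibration is good to about 2 mm. A picture is of the moment at which its call begins. There is no depth.
- job.close_job(): hands the job in; it is judged then, once.
The state is a dict: "time_s": time; "q": joint angles; "qvel": joint speeds; "joint_efforts": joint torques, N m; "position": TCP position; "tool_rot": TCP orientation; "ft_force": force on the tool from outside, world axes, zero at the start; "wrist_torque": the same for the moment, N m; "grip_width": finger opening in m; "gripper_force": force on a finger pad.
Only numpy, scipy, OpenCV 4.12 (cv2) and the standard library are available. Lean on these libraries where they do the work, as an engineer would, in place of code of your own. Each camera call takes 0.05 s, during which the arm holds its last target. There are 200 camera calls.

## Working session

There is one attempt and no reset: what is moved stays moved. The work goes in short steps, Python scripts to look and compute and a shell command to move; the robot and the scene stay as the last step left them, time stands still between calls to the robot, and variables do not carry over. Pictures are saved under pics/ and viewed, at most 10 in all, crops included, and the job is handed in when it is done.

```bash
mkdir -p pics; python3 - <<'E'
from rig import observe,optics,env
import cv2,numpy as np,pickle
s=observe();print({k:np.round(v,3).tolist() for k,v in s.items()},env.tcp_to_grasp)
d={}
for n in("side","top"):
    i=optics.get_image(n);d[n]=i;cv2.imwrite(f"pics/{n}0.png",i["pixels"][:,:,::-1])
    R=cv2.Rodrigues(i["rvec"])[0];print(n,-R.T@i["tvec"].ravel(),R[2],i["mtx"][0,0])
pickle.dump(d,open("d0.pkl","wb"))
E
```

```text
{'time_s': 0.0, 'q': [-80.404, 21.842, 74.385, -0.001, 83.859, -12.336], 'qvel': [-0.04, -0.105, -0.067, -0.118, 0.006, -0.02], 'joint_efforts': [-0.002, -44.847, -23.128, -0.0, 0.005, 0.0], 'position': [0.205, -0.51, 0.231], 'tool_rot': [[0.928, 0.374, -0.0], [0.374, -0.928, 0.001], [0.0, -0.001, -1.0]], 'ft_force': [-1.744, 0.244, -0.065], 'wrist_torque': [-0.044, -0.031, -0.024], 'gripper_force': 0.0, 'grip_width': 0.085} 0.0187
side [-0.41192492  0.32358862  0.97134857] [ 0.73206042 -0.25753244 -0.6306858 ] 429.1926024199258
top [ 0.41879112 -0.02063192  1.47612189] [ 0.11127197  0.00266795 -0.99378641] 391.81205596873355
```

View pics/top0.png

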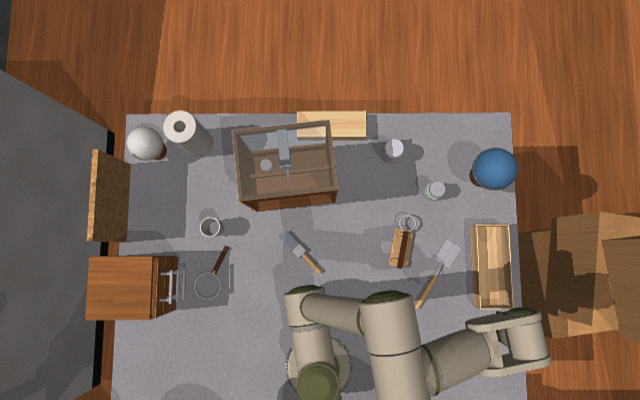

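View pics/side0.png

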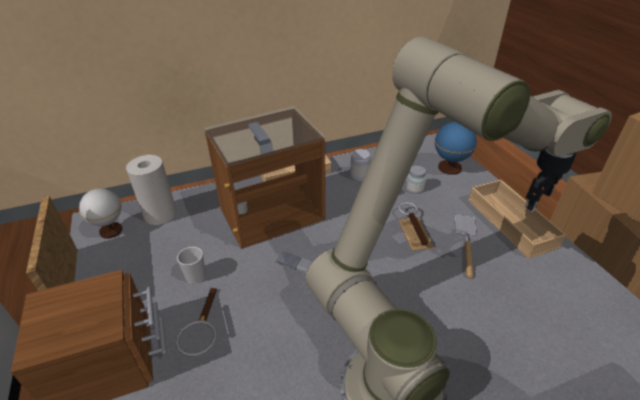

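The top view shows the gauge on its rest at about (402,248) with its ring at (408,222). The cupboard spans about (233..337, 122..208), with its front facing the robot and the hook rail near (285,150). I'll enlarge both areas.

```bash
python3 - <<'E'
import cv2,pickle,numpy as np
d=pickle.load(open("d0.pkl","rb"));t=d["top"]["pixels"][:,:,::-1]
a=cv2.resize(t[112:216,228:342],None,fx=5,fy=5,interpolation=cv2.INTER_CUBIC)
b=cv2.resize(t[206:276,380:425],None,fx=5,fy=5,interpolation=cv2.INTER_CUBIC)
o=np.zeros((520,800,3),np.uint8);o[:520,:570]=a;o[:350,572:797]=b
cv2.imwrite("pics/crop0.png",o)
E
```

```text
(no output)
```

View pics/crop0.png

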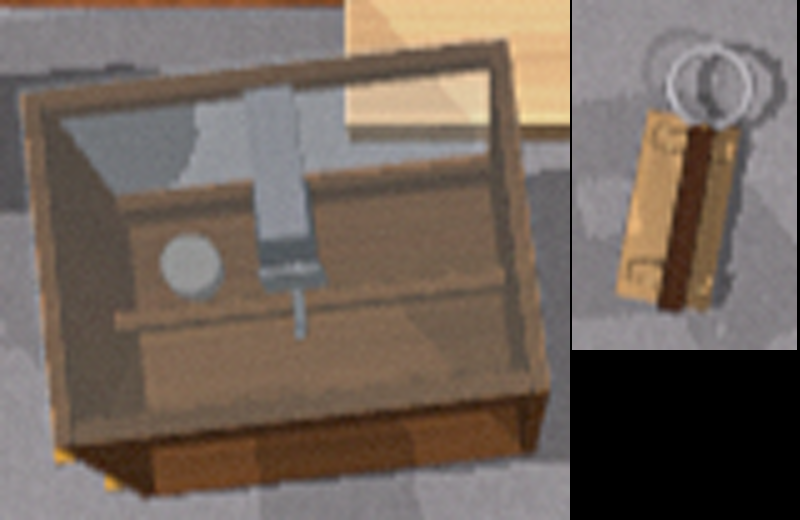

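The crop shows the cupboard roof corners at crop (22,95), (507,40), (548,392) and (60,448). The prong runs from (298,290) to its tip at (300,338), and the pot is at (190,265). On the right, the gauge handle runs from (699,125) to (672,310), with the ring centre at (710,87).

```bash
cat >h.py <<'E'
import numpy as np,cv2
def ray(im,uv):
    R=cv2.Rodrigues(np.array(im["rvec"]))[0];c=-R.T@np.ravel(im["tvec"])
    p=cv2.undistortPoints(np.array([[uv]],float),im["mtx"],None)[0,0]
    return c,R.T@np.array([p[0],p[1],1])
def onz(im,uv,z):
    c,d=ray(im,uv);return c+d*(z-c[2])/d[2]
def proj(im,P): return cv2.projectPoints(np.array(P,float).reshape(-1,1,3),im["rvec"],im["tvec"],im["mtx"],None)[0][:,0]
E
python3 - <<'E'
from h import *;import pickle
t=pickle.load(open("d0.pkl","rb"))["top"]
cb=lambda u,v:(228+(u+.5)/5-.5,112+(v+.5)/5-.5)
gb=lambda u,v:(380+(u-572+.5)/5-.5,206+(v+.5)/5-.5)
C=np.array([onz(t,cb(*p),.323)for p in[(22,95),(507,40),(548,392),(60,448)]]);print(C.round(4))
n=np.linalg.norm;print("w",n(C[0]-C[1]),n(C[3]-C[2]),"d",n(C[0]-C[3]),n(C[1]-C[2]),"ctr",C.mean(0))
print("yaw",[np.degrees(np.arctan2(v[1],v[0])) for v in(C[0]-C[3],C[1]-C[2])],[np.degrees(np.arctan2(-v[0],v[1])) for v in(C[0]-C[1],C[3]-C[2])])
for nm,p,z in[("tip",(300,338),.262),("rt",(297,290),.262),("pl",(260,290),.287),("pr",(325,286),.287)]:print(nm,onz(t,cb(*p),z))
A=onz(t,gb(699,125),.038);B=onz(t,gb(672,310),.038);r=onz(t,gb(710,87),.030)
print(A,B,(A+B)/2,n(A-B),r,"yaw",np.degrees(np.arctan2(*(A-B)[1::-1])),np.degrees(np.arctan2(*(r-B)[1::-1])))
E
```

```text
[[ 0.779   0.2557  0.323 ]
 [ 0.8122 -0.0382  0.323 ]
 [ 0.596  -0.0615  0.323 ]
 [ 0.5635  0.2283  0.323 ]]
w 0.29582699651300604 0.29166674275963045 d 0.2173195611760648 0.21743020214308711 ctr [0.68768111 0.09608141 0.323     ]
yaw [np.float64(7.251712562465864), np.float64(6.1549770983715835)] [np.float64(6.433832418436236), np.float64(6.408254265276071)]
tip [0.64027151 0.09194022 0.262     ]
rt [0.67096259 0.09403935 0.262     ]
pl [0.66585627 0.11452945 0.287     ]
pr [0.66821669 0.07440047 0.287     ]
[ 0.48848968 -0.31901691  0.038     ] [ 0.35444758 -0.29587839  0.038     ] [ 0.42146863 -0.30744765  0.038     ] 0.13602454273039302 [ 0.51689957 -0.3295428   0.03      ] yaw -9.793950491379874 -11.707516172461128
```

```bash
cat > snap.py <<'E'
from rig import observe;import json,numpy as np
s=observe();open("log.jsonl","a").write(json.dumps([np.array(s[k]).tolist() for k in("q","position","tool_rot")])+"\n")
print("t",s["time_s"],"q",np.round(s["q"],1),"p",np.round(s["position"],4),"z",np.round(np.array(s["tool_rot"])[:,2],3),"x",np.round(np.array(s["tool_rot"])[:,0],3),"F",np.round(s["ft_force"],1))
E
python3 snap.py
python3 -m jog '[[0,0,0,0.055,-0.021,0,100],[0,0,0,0.055,-0.021,0,100]]';python3 snap.py
python3 -m jog '[[0,0,0,0.055,-0.021,0,100],[0,0,0,0.055,-0.021,0,100],[0,0,0,0.055,-0.021,0,100],[0,0,0.188,0,0,0.02,100],[0,0,0.188,0,0,0.02,100],[0,0,0.188,0,0,0.02,100],[0,0,0,0,0,0,100]]';python3 snap.py
python3 - <<'E'
from rig import optics;import cv2,pickle
i=optics.get_image("wrist");pickle.dump(i,open("w1.pkl","wb"));cv2.imwrite("pics/w1.png",i["pixels"][:,:,::-1])
E
```

```text
t 0.1 q [-80.4  21.8  74.4  -0.   83.9 -12.3] p [ 0.2054 -0.5099  0.2308] z [-0.     0.001 -1.   ] x [0.928 0.374 0.   ] F [ 0.7  0.2 -0.1]
time_s: 0.35
position: [0.2924, -0.4292, 0.2308]
tool_rot: [[0.928, 0.372, -0.0], [0.372, -0.928, 0.001], [0.0, -0.001, -1.0]]
ft_force: [2.0, -0.5, 0.6]
grip_width: 0.085
gripper_force: 0.0
t 0.35 q [-68.8  18.8  79.1   0.   82.1  -0.7] p [ 0.2924 -0.4292  0.2308] z [-0.     0.001 -1.   ] x [0.928 0.372 0.   ] F [ 2.  -0.5  0.6]
time_s: 1.23
position: [0.4208, -0.3095, 0.1701]
tool_rot: [[0.984, -0.177, -0.002], [-0.177, -0.984, 0.003], [-0.003, -0.002, -1.0]]
ft_force: [0.2, 0.5, 0.6]
grip_width: 0.0854
gripper_force: 0.0
t 1.225 q [-49.3  22.3  84.4  -0.   73.5  50.9] p [ 0.4208 -0.3095  0.1701] z [-0.002  0.003 -1.   ] x [ 0.984 -0.177 -0.003] F [0.2 0.5 0.6]
```

View pics/w1.png

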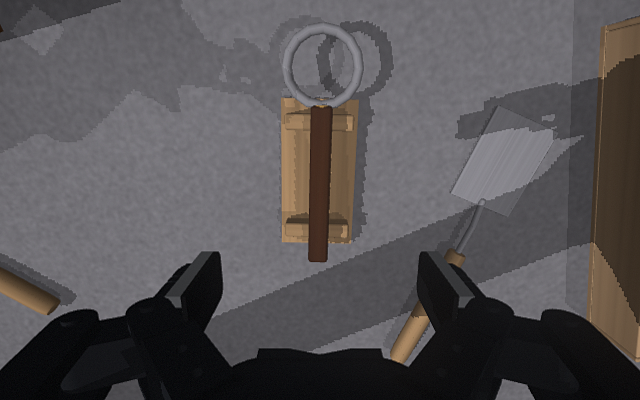

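The wrist view shows the small gauge lying straight up the image: handle from (320,107) to (318,262), ring centre at (322,65), and nothing near the fingers. Next I'll measure its position and fit the arm's link lengths.

```bash
python3 - <<'E'
from h import *;import pickle,json
w=pickle.load(open("w1.pkl","rb"))
hsv=cv2.cvtColor(w["pixels"],cv2.COLOR_RGB2HSV)
m=cv2.inRange(hsv,(0,100,20),(12,255,110));m[:,:250]=0;m[:,390:]=0;m[:90]=0;m[275:]=0
c=max(cv2.findContours(m,0,2)[0],key=cv2.contourArea);r=cv2.minAreaRect(c);print(r)
b=cv2.boxPoints(r);P=np.array([onz(w,p,.038)[:2] for p in b]);print(P.mean(0))
i=np.argmax(np.linalg.norm(np.roll(P,-1,0)-P,axis=1));d=np.roll(P,-1,0)[i]-P[i];d*=np.sign(d[0])
print("len",np.linalg.norm(d),"yaw",np.degrees(np.arctan2(d[1],d[0])),"ring",onz(w,(322,65),.03))
# kinematics: planar r,z in q1 plane
L=[json.loads(l) for l in open("log.jsonl")]
for q,p,R in L:
    a=np.radians(q[0]);print(np.cos(a)*p[0]+np.sin(a)*p[1],-np.sin(a)*p[0]+np.cos(a)*p[1],p[2],np.array(q[1])+q[2])
E
```

```text
((319.54229736328125, 183.51153564453125), (21.229238510131836, 155.3478240966797), 1.2188751697540283)
[ 0.42026033 -0.3085896 ]
len 0.1374810856262341 yaw -10.905826953714508 ring [ 0.51846463 -0.32839294  0.03      ]
0.5370489043604884 0.1174926146126985 0.23075548025061737 96.21919199708026
0.5058028862072343 0.11753972784493297 0.23084576384399116 97.9122751290646
0.508990476385248 0.11749694295951171 0.17010534826569454 106.71528651176962
```

```bash
python3 -m jog '[[0,0,0.012,0,-0.0007,0.05,100],[0,0,0,0,0,0.05,100],[0,0,0,0,0,0,100]]';python3 snap.py
python3 -m jog '[[0,0,0,0,0,0.03,100],[0,0,0,0,0,0.027,100],[0,0,0,0,0,0,100],[0,0,0,0,0,0,0],[0,0,0,0,0,0,0],[0,0,0,0,0,0,0],[0,0,0,0,0,0,0],[0,0,0,0,0,0,0]]' 80;python3 snap.py
python3 - <<'E'
import json,numpy as np
from scipy.optimize import least_squares
L=[json.loads(l) for l in open("log.jsonl")]
def res(p):
    o=[]
    for q,P,R in L:
        a=np.radians(q[0]);r=np.cos(a)*P[0]+np.sin(a)*P[1];q2=np.radians(q[1]);s=np.radians(q[1]+q[2])
        o+=[p[0]+p[1]*np.sin(q2)+p[2]*np.sin(s)-r,p[3]+p[1]*np.cos(q2)+p[2]*np.cos(s)-P[2]]
    return o
f=least_squares(res,[0,.6,.4,.1]);print(f.x,np.abs(f.fun).max())
def res2(p): # with elbow offset
    o=[]
    for q,P,R in L:
        a=np.radians(q[0]);r=np.cos(a)*P[0]+np.sin(a)*P[1];q2=np.radians(q[1]);s=np.radians(q[1]+q[2])
        o+=[p[1]*np.sin(q2)+p[2]*np.sin(s)+p[0]*np.cos(s)-r,p[3]+p[1]*np.cos(q2)+p[2]*np.cos(s)-p[0]*np.sin(s)-P[2]]
    return o
f=least_squares(res2,[0,.6,.4,.1]);print(f.x,np.abs(f.fun).max())
E
```

```text
time_s: 1.65
position: [0.4206, -0.3086, 0.0698]
tool_rot: [[0.982, -0.188, -0.003], [-0.188, -0.982, 0.004], [-0.004, -0.003, -1.0]]
ft_force: [-0.0, 0.3, 1.1]
grip_width: 0.0854
gripper_force: 0.0
t 1.65 q [-49.3  29.4  92.    0.   58.9  51.5] p [ 0.4206 -0.3086  0.0698] z [-0.003  0.004 -1.   ] x [ 0.982 -0.188 -0.004] F [-0.   0.3  1.1]
time_s: 2.65
position: [0.4216, -0.3096, 0.015]
tool_rot: [[0.982, -0.191, 0.001], [-0.191, -0.982, -0.001], [0.001, 0.001, -1.0]]
ft_force: [-1.5, 0.9, 6.5]
grip_width: 0.0167
gripper_force: 78.9
t 2.65 q [-49.3  34.3  94.9   0.   50.8  51.7] p [ 0.4216 -0.3096  0.015 ] z [ 0.001 -0.001 -1.   ] x [ 0.982 -0.191  0.001] F [-1.5  0.9  6.5]
[ 0.05497411  0.31238122  0.3566766  -0.01743474] 0.011289009101018821
[ 0.10338593  0.53754813  0.35019733 -0.12765237] 0.0008708431692906471
```

The gauge is gripped: width 16.7 mm, 79 N. I'll lift it and tilt a little, which also identifies the wrist length.

```bash
python3 -m jog '[[0,0,0,0,0,-0.02,0],[0,0,0,0,0,-0.05,0],[0,0,0,0,0,-0.05,0],[0,0,0,0,0,-0.05,0],[0,0,0,0,0,-0.05,0],[0,0,0,0,0,-0.05,0],[0,0,0,0,0,0,0]]';python3 snap.py
python3 -m jog '[[0,0.18,0,0,0,0,0],[0,0.18,0,0,0,0,0],[0,0,0,0,0,0,0]]';python3 snap.py
python3 -m jog '[[0,0.18,0,0,0,0,0],[0.18,0,0,0,0,0,0],[0.18,0,0,0,0,0,0],[0,0,0,0,0,0,0]]';python3 snap.py
cat > kin.py <<'E'
import json,numpy as np
from scipy.optimize import least_squares
from scipy.spatial.transform import Rotation as Ro
def fk(q,p):
    a,e,L2,L3,h,d,lat=p;q=np.asarray(q)
    y=lambda t:Ro.from_euler('y',t,degrees=True);z=lambda t:Ro.from_euler('z',t,degrees=True)
    A=z(q[0]);B=A*y(q[1]);C=B*y(q[2]);T=C*z(q[3])*y(q[4]);
    P=A.apply([a,lat,h])+B.apply([0,0,L2])+C.apply([e,0,L3])+T.apply([0,0,d])
    return P,(T*z(q[5]+90)).as_matrix()
def fit():
    L=[json.loads(l) for l in open("log.jsonl")]
    f=least_squares(lambda p:np.concatenate([fk(q,p)[0]-P for q,P,R in L]),[0,.1,.54,.35,.1,.2,.117])
    E=max(np.abs(fk(q,f.x)[1]-np.array(R)).max() for q,P,R in L)
    return f.x,np.abs(f.fun).max(),E
LO=np.array([-178,-50.7,12.7,-81.4,10,-165]);HI=np.array([178,133.3,142.1,261.4,163.1,165.2])
def ik(P,R,p,seed):
    def r(q):
        X,Q=fk(q,p);return np.concatenate([(X-P)*5,Ro.from_matrix(R.T@Q).as_rotvec()])
    f=least_squares(r,np.clip(seed,LO+1,HI-1),bounds=(LO,HI));return f.x,np.abs(f.fun).max()
E
python3 -c "
from kin import *
x,e,E=fit();print(x.round(4),e,E)"
```

```text
time_s: 3.52
position: [0.422, -0.31, 0.2878]
tool_rot: [[0.982, -0.19, 0.005], [-0.19, -0.982, -0.005], [0.006, 0.004, -1.0]]
ft_force: [0.5, -0.4, -1.8]
grip_width: 0.0165
gripper_force: 78.5
t 3.525 q [-49.3  16.9  72.4  -0.   90.3  51.7] p [ 0.422  -0.31    0.2878] z [ 0.005 -0.005 -1.   ] x [ 0.982 -0.19   0.006] F [ 0.5 -0.4 -1.8]
time_s: 3.9
position: [0.4195, -0.3084, 0.2827]
tool_rot: [[0.919, -0.193, 0.343], [-0.182, -0.981, -0.065], [0.349, -0.003, -0.937]]
ft_force: [0.8, -0.0, -1.3]
grip_width: 0.0165
gripper_force: 78.4
t 3.9 q [-56.8   9.2  86.3  15.5  70.7  40.9] p [ 0.4195 -0.3084  0.2827] z [ 0.343 -0.065 -0.937] x [ 0.919 -0.182  0.349] F [ 0.8 -0.  -1.3]
time_s: 4.4
position: [0.4213, -0.3113, 0.2825]
tool_rot: [[0.844, -0.003, 0.536], [-0.166, -0.952, 0.256], [0.51, -0.305, -0.804]]
ft_force: [0.9, 0.4, -1.4]
grip_width: 0.0164
gripper_force: 78.6
t 4.4 q [-67.5  13.9  86.   36.7  83.8  22.5] p [ 0.4213 -0.3113  0.2825] z [ 0.536  0.256 -0.804] x [ 0.844 -0.166  0.51 ] F [ 0.9  0.4 -1.4]
[0.     0.103  0.5371 0.3508 0.1301 0.2575 0.1175] 1.4014722715671724e-10 6.938893903907228e-16
```

```bash
cat >> kin.py <<'E'
c6=np.radians(6.5);CX=np.array([np.cos(c6),np.sin(c6),0]);CY=np.array([-np.sin(c6),np.cos(c6),0]);Z=np.array([0,0,1.])
F=np.array([.5785,.0836,0]);RT=np.array([.123,0,-.015])
def target(x,z,th,y=.001):
    t=np.radians(th);gx=np.cos(t)*CX+np.sin(t)*Z
    R=np.column_stack([gx,-CY,np.cross(gx,-CY)]);return F+x*CX+y*CY+z*Z-R@RT,R
E
python3 - <<'E'
from kin import *
p=fit()[0]
for st in[(-40,.225,30),(-40,.225,45),(-40,.225,60),(80,.272,60),(104,.245,60),(104,.245,70),(104,.245,80),(104,.245,88)]:
    P,R=target(st[0]/1000,st[1],st[2])
    S={}
    for q4 in(0,45,90,135,180,225):
      for q1 in(-60,-10,30):
        for q6 in(-120,-60,0,60,120):
          q,e=ik(P,R,p,[q1,20,100,q4,40,q6])
          if e<1e-3:S[tuple(q.round(0))]=1
    print(st,P.round(3),list(S))
E
```

```text
(-40, 0.225, 30) [0.44  0.069 0.151] [(np.float64(-12.0), np.float64(8.0), np.float64(118.0), np.float64(20.0), np.float64(27.0), np.float64(56.0))]
(-40, 0.225, 45) [0.463 0.071 0.127] [(np.float64(-14.0), np.float64(14.0), np.float64(129.0), np.float64(112.0), np.float64(15.0), np.float64(-37.0))]
(-40, 0.225, 60) [0.49  0.075 0.111] [(np.float64(-15.0), np.float64(28.0), np.float64(136.0), np.float64(154.0), np.float64(46.0), np.float64(-82.0))]
(80, 0.272, 60) [0.61  0.088 0.158] [(np.float64(-8.0), np.float64(24.0), np.float64(114.0), np.float64(144.0), np.float64(22.0), np.float64(-64.0))]
(104, 0.245, 60) [0.634 0.091 0.131] [(np.float64(-7.0), np.float64(29.0), np.float64(112.0), np.float64(149.0), np.float64(24.0), np.float64(-68.0))]
(104, 0.245, 70) [0.654 0.093 0.124] [(np.float64(-7.0), np.float64(36.0), np.float64(114.0), np.float64(160.0), np.float64(41.0), np.float64(-79.0))]
(104, 0.245, 80) [0.675 0.096 0.121] [(np.float64(-7.0), np.float64(42.0), np.float64(113.0), np.float64(164.0), np.float64(56.0), np.float64(-83.0))]
(104, 0.245, 88) [0.692 0.098 0.122] [(np.float64(-7.0), np.float64(47.0), np.float64(111.0), np.float64(166.0), np.float64(67.0), np.float64(-85.0))]
```

```bash
cat > plan.py <<'E'
from kin import *
import sys
def plan(tgt,n,seed,cur=None):
    from rig import observe
    p=fit()[0];s=observe();q0=np.array(s["q"]);P,R=tgt;q1,e=ik(P,R,p,seed);print("ik",q1.round(1),e)
    X,Q=fk(q0,p)
    for k in range(1,n+1):
        q=q0+(q1-q0)*k/n;X2,Q2=fk(q,p);D=Q.T@Q2
        rv=Ro.from_matrix(D).as_rotvec();tr=Q.T@(X2-X)
        tipp=X2+Q2@(RT+[.008,0,0]);tail=X2+Q2@np.array([-.071,0,-.015]);c=lambda v:np.round([(v-F)@CX,(v-F)@CY,v[2]],3)
        print("[%s]"%",".join("%.3f"%v for v in [*rv,*tr]),"ring",c(tipp),"tail",c(tail),"tcp",c(X2));X,Q=X2,Q2
E
python3 -c "
from plan import *
plan(target(-.05,.225,60),16,[-15,28,136,154,46,-82])"
```

```text
ik [-16.   27.8 138.2 153.2  47.3 -82.8] 9.63768180919413e-11
[0.085,0.091,-0.095,0.022,-0.035,0.034] ring [-0.069 -0.369  0.368] tail [-0.225 -0.331  0.245] tcp [-0.16  -0.341  0.277]
[0.071,0.094,-0.080,0.019,-0.031,0.033] ring [-0.043 -0.329  0.376] tail [-0.185 -0.301  0.235] tcp [-0.125 -0.306  0.275]
[0.055,0.094,-0.065,0.016,-0.027,0.032] ring [-0.024 -0.292  0.383] tail [-0.15  -0.27   0.227] tcp [-0.094 -0.273  0.273]
[0.038,0.091,-0.051,0.012,-0.024,0.031] ring [-0.01  -0.259  0.39 ] tail [-0.119 -0.239  0.22 ] tcp [-0.069 -0.241  0.273]
[0.021,0.085,-0.038,0.008,-0.022,0.028] ring [ 0.    -0.229  0.394] tail [-0.093 -0.21   0.215] tcp [-0.047 -0.211  0.272]
[0.005,0.076,-0.028,0.003,-0.020,0.025] ring [ 0.007 -0.201  0.395] tail [-0.071 -0.182  0.21 ] tcp [-0.031 -0.183  0.27 ]
[-0.010,0.064,-0.019,-0.001,-0.018,0.022] ring [ 0.011 -0.176  0.393] tail [-0.054 -0.155  0.203] tcp [-0.018 -0.157  0.266]
[-0.023,0.049,-0.012,-0.006,-0.017,0.018] ring [ 0.013 -0.154  0.388] tail [-0.043 -0.131  0.195] tcp [-0.01  -0.134  0.26 ]
[-0.034,0.032,-0.007,-0.010,-0.017,0.013] ring [ 0
[... 260 characters left out ...]
92  0.352] tail [-0.039 -0.071  0.156] tcp [-0.008 -0.075  0.222]
[-0.051,-0.025,-0.007,-0.022,-0.015,-0.000] ring [ 0.003 -0.073  0.333] tail [-0.049 -0.054  0.138] tcp [-0.016 -0.058  0.203]
[-0.051,-0.043,-0.010,-0.025,-0.015,-0.005] ring [-0.005 -0.054  0.311] tail [-0.065 -0.039  0.119] tcp [-0.029 -0.042  0.182]
[-0.048,-0.060,-0.015,-0.028,-0.014,-0.009] ring [-0.015 -0.036  0.287] tail [-0.086 -0.024  0.098] tcp [-0.047 -0.027  0.159]
[-0.044,-0.075,-0.022,-0.031,-0.014,-0.012] ring [-0.029 -0.017  0.26 ] tail [-0.114 -0.011  0.077] tcp [-0.07  -0.013  0.135]
[-0.038,-0.089,-0.029,-0.034,-0.013,-0.015] ring [-0.046  0.001  0.232] tail [-0.147  0.001  0.057] tcp [-0.099  0.001  0.111]
```

```bash
python3 -c "
from plan import *
plan(target(-.06,.27,60,y=-.2),10,[-35,25,130,150,46,-82])
plan(target(-.08,.28,60,y=-.2),10,[-35,25,130,150,46,-82])"
```

```text
ik [-51.5  20.  126.9  98.7  48.  -51.5] 1.0065157041161399e-10
[0.048,0.086,-0.084,0.010,-0.020,0.029] ring [-0.082 -0.382  0.361] tail [-0.238 -0.342  0.239] tcp [-0.174 -0.353  0.271]
[0.031,0.085,-0.070,0.008,-0.018,0.027] ring [-0.067 -0.355  0.36 ] tail [-0.212 -0.324  0.222] tcp [-0.15  -0.331  0.261]
[0.014,0.081,-0.056,0.005,-0.016,0.025] ring [-0.056 -0.33   0.359] tail [-0.188 -0.306  0.208] tcp [-0.131 -0.311  0.251]
[-0.002,0.072,-0.045,0.001,-0.014,0.022] ring [-0.049 -0.308  0.356] tail [-0.169 -0.289  0.194] tcp [-0.115 -0.292  0.242]
[-0.017,0.060,-0.035,-0.003,-0.013,0.019] ring [-0.045 -0.287  0.35 ] tail [-0.154 -0.273  0.18 ] tcp [-0.103 -0.275  0.232]
[-0.030,0.045,-0.026,-0.006,-0.013,0.016] ring [-0.043 -0.269  0.342] tail [-0.143 -0.258  0.167] tcp [-0.095 -0.259  0.221]
[-0.039,0.027,-0.019,-0.010,-0.013,0.012] ring [-0.043 -0.251  0.33 ] tail [-0.138 -0.244  0.152] tcp [-0.092 -0.244  0.208]
[-0.045,0.008,-0.015,-0.014,-0.013,0.008] ring [-0.046 -0.234  0.316] tail [-0.139 -0.23   0.136] tcp [-0.093 -0.23   0.193]
[-0.047,-0.012,-0.012,-0.018,-0.014,0.004] 
[... 819 characters left out ...]
58 -0.289  0.35 ] tail [-0.171 -0.274  0.182] tcp [-0.119 -0.276  0.233]
[-0.028,0.045,-0.027,-0.006,-0.013,0.014] ring [-0.058 -0.27   0.343] tail [-0.162 -0.258  0.17 ] tcp [-0.113 -0.26   0.223]
[-0.037,0.030,-0.021,-0.010,-0.013,0.010] ring [-0.06  -0.252  0.333] tail [-0.158 -0.244  0.156] tcp [-0.111 -0.245  0.211]
[-0.043,0.012,-0.016,-0.013,-0.013,0.007] ring [-0.064 -0.235  0.32 ] tail [-0.159 -0.23   0.142] tcp [-0.113 -0.23   0.198]
[-0.046,-0.006,-0.013,-0.016,-0.014,0.003] ring [-0.069 -0.218  0.305] tail [-0.166 -0.215  0.128] tcp [-0.118 -0.215  0.183]
[-0.045,-0.025,-0.011,-0.020,-0.015,-0.000] ring [-0.076 -0.2    0.287] tail [-0.177 -0.2    0.112] tcp [-0.129 -0.2    0.166]
```

```bash
python3 -m jog '[[0.048,0.086,-0.084,0.01,-0.02,0.029,0],[0.031,0.085,-0.07,0.008,-0.018,0.027,0],[0.014,0.081,-0.056,0.005,-0.016,0.025,0],[-0.002,0.072,-0.045,0.001,-0.014,0.022,0],[-0.017,0.06,-0.035,-0.003,-0.013,0.019,0],[-0.03,0.045,-0.026,-0.006,-0.013,0.016,0],[-0.039,0.027,-0.019,-0.01,-0.013,0.012,0],[-0.045,0.008,-0.015,-0.014,-0.013,0.008,0],[-0.047,-0.012,-0.012,-0.018,-0.014,0.004,0],[-0.045,-0.033,-0.01,-0.022,-0.015,0.001,0]]' >/dev/null;python3 -m jog '[[0,0,0,0,0,0,0]]'>/dev/null; python3 snap.py
cat > goto.py <<'E'
from kin import *
from rig import observe
def go(x,z,th,y=.001):
    s=observe();P,R=target(x,z,th,y);Q=np.array(s["tool_rot"]);
    rt=np.array(s["position"])+Q@RT
    print("turn",Ro.from_matrix(Q.T@R).as_rotvec().round(3),"shift",(Q.T@(P-s["position"])).round(4),"| ringtop now",np.round([(rt-F)@CX,(rt-F)@CY,rt[2]],4),"F cup",np.round([np.dot(s["ft_force"],a) for a in(CX,CY,Z)],1),"t",s["time_s"])
E
python3 -c "
from goto import *
go(-.06,.27,60,-.2);go(-.05,.225,60)"
```

```text
t 5.775 q [-50.7  19.6 127.2  99.1  47.6 -51.6] p [ 0.4936 -0.1217  0.1571] z [ 0.86   0.1   -0.501] x [0.497 0.061 0.866] F [ 0.6  0.1 -1.7]
turn [-0.002  0.001  0.005] shift [-0.0014  0.0057 -0.0003] | ringtop now [-0.059  -0.1938  0.2711] F cup [ 0.6  0.  -1.7] t 5.775
turn [-0.002  0.001  0.005] shift [-0.0344 -0.1954  0.0313] | ringtop now [-0.059  -0.1938  0.2711] F cup [ 0.6  0.  -1.7] t 5.775
```

```bash
python3 -m jog '[[0,0,0,-0.007,-0.039,0.0062,0],[0,0,0.005,-0.007,-0.039,0.0062,0],[0,0,0,-0.007,-0.039,0.0062,0],[0,0,0,-0.007,-0.039,0.0062,0],[0,0,0,-0.0064,-0.0394,0.0065,0],[0,0,0,0,0,0,0],[0,0,0,0,0,0,0]]' >/dev/null; python3 snap.py
python3 - <<'E'
from goto import *
go(-.05,.225,60)
from rig import optics;import cv2,pickle
d={}
for n in("top","side","wrist"):
    d[n]=optics.get_image(n)
pickle.dump(d,open("d2.pkl","wb"))
t=d["top"]["pixels"][:,:,::-1];w=d["wrist"]["pixels"][:,:,::-1];s=d["side"]["pixels"][:,:,::-1]
o=np.zeros((600,800,3),np.uint8)
o[:400,:400]=cv2.resize(t[145:245,235:335],None,fx=4,fy=4,interpolation=cv2.INTER_CUBIC)
o[:400,400:800]=cv2.resize(s[100:233,200:333],(400,400),interpolation=cv2.INTER_CUBIC)
o[400:600,:320]=cv2.resize(w,(320,200))
cv2.imwrite("pics/c2.png",o);cv2.imwrite("pics/w2.png",w)
E
```

```text
t 6.65 q [-16.3  27.7 137.8 152.7  47.2 -82.5] p [0.4834 0.0709 0.1127] z [ 0.863  0.097 -0.495] x [0.492 0.056 0.869] F [ 0.  -0.6 -2.1]
turn [ 0.001 -0.005  0.   ] shift [-0.0028 -0.0028 -0.0014] | ringtop now [-0.048  -0.0018  0.227 ] F cup [-0.  -0.6 -2.1] t 6.65
```

View pics/c2.png

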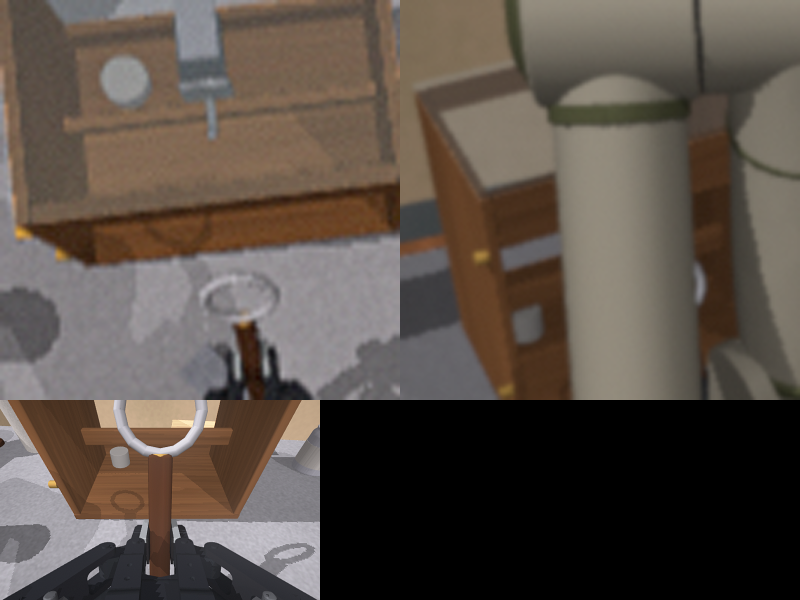

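View pics/w2.png

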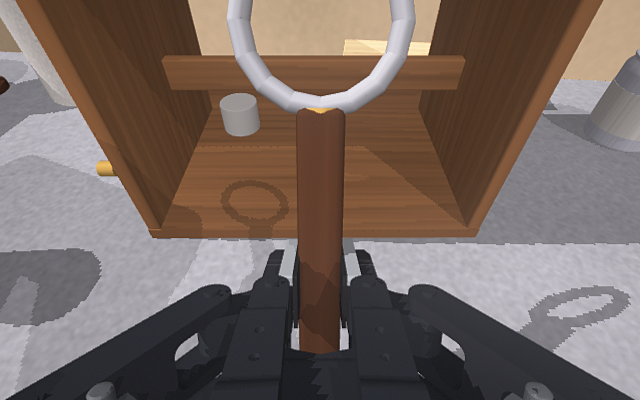

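The top view has the ring in front of the cupboard, left edge at crop (201,298) and right edge at (280,294), with the far edge at row 272. The prong tip is at (212,137). The wrist view shows the gauge held straight and centred.

```bash
python3 - <<'E'
from h import *;import pickle
from kin import F,CX,CY
t=pickle.load(open("d2.pkl","rb"))["top"]
c=lambda u,v:(235+(u+.5)/4-.5,145+(v+.5)/4-.5)
f=lambda P:np.round([(P-F)@CX,(P-F)@CY],4)
for n,p,z in[("L",(201,298),.206),("R",(280,294),.206),("far outer",(240,272),.235),("tip",(212,138),.262),("root",(211,99),.26),("plL",(179,97),.287),("plR",(231,95),.287),("frL",(22,226),.323),("frR",(396,186),.323)]:
    print(n,f(onz(t,c(*p),z)))
E
```

```text
L [-0.0568  0.0281]
R [-0.061 -0.036]
far outer [-0.0424 -0.0075]
tip [0.0625 0.0012]
root [ 0.0941 -0.0012]
plL [0.0926 0.0213]
plR [ 0.0895 -0.0188]
frL [0.0015 0.1439]
frR [-0.0011 -0.1352]
```

```bash
python3 -m jog '[[0,-0.005,0,0.0139,-0.0015,0.0181,0],[0,0,0,0.0139,-0.0015,0.0181,0],[0,0,0,0.0139,-0.0015,0.0181,0],[0,0,0,0,0,0,0]]' >/dev/null
python3 -c "
from goto import *
go(.045,.272,60,.003)"
```

```text
turn [ 0.004 -0.001 -0.   ] shift [ 0.0435 -0.0016  0.0032] | ringtop now [0.0204 0.0014 0.2359] F cup [-0.7 -0.  -1.3] t 7.3
```

```bash
python3 -m jog '[[0,0,0,0.0145,-0.0005,0.001,0],[0,0,0,0.0145,-0.0005,0.001,0],[0,0,0,0.0145,-0.0005,0.001,0],[0,0,0,0,0,0,0],[0,0,0,0,0,0,0]]' >/dev/null
python3 - <<'E'
from goto import *
go(.045,.272,60,.003);go(.08,.272,60,.003)
from rig import optics;import cv2,pickle
d={n:optics.get_image(n) for n in("top","side")};pickle.dump(d,open("d3.pkl","wb"))
t=d["top"]["pixels"][:,:,::-1]
cv2.imwrite("pics/c3.png",cv2.resize(t[140:215,250:325],None,fx=8,fy=8,interpolation=cv2.INTER_CUBIC))
E
```

```text
turn [ 0.003  0.004 -0.001] shift [0.0026 0.0007 0.001 ] | ringtop now [0.0433 0.0036 0.2701] F cup [ 0.1 -0.1 -2.3] t 7.925
turn [ 0.003  0.004 -0.001] shift [0.0202 0.0005 0.0312] | ringtop now [0.0433 0.0036 0.2701] F cup [ 0.1 -0.1 -2.3] t 7.925
```

View pics/c3.png

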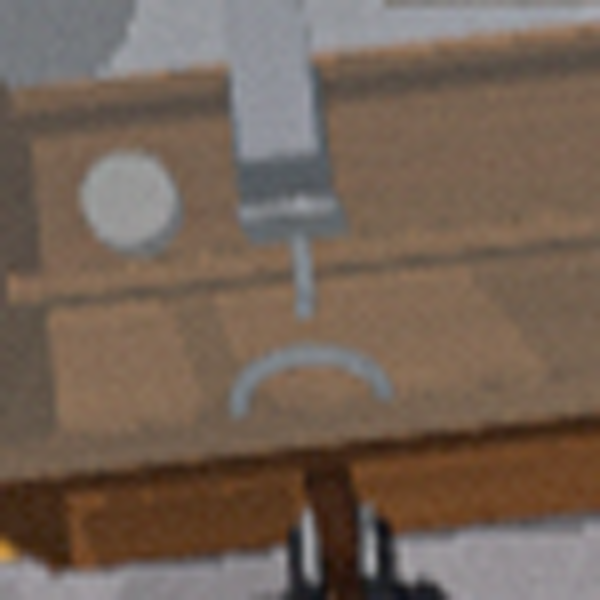

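The ring's far edge is at (310,348), right in front of the prong tip at (304,318), so they're lined up. I'll go over the tip and then lower.

```bash
python3 -m jog '[[0,0.004,0,0.007,0,0.0104,0],[0,0,0,0.0068,0,0.0104,0],[0,0,0,0.0068,0,0.0104,0],[0,0,0,0,0,0,0],[0,0,0,0,0,0,0]]' |grep ft
python3 -c "
from goto import *
go(.08,.247,60,.003)"
python3 -m jog '[[0,0,0,-0.0065,0,0.0038,0],[0,0,0,-0.0065,0,0.0038,0],[0,0,0,0,0,0,0],[0,0,0,0,0,0,0]]'|grep ft
python3 -c "
from goto import *
go(.08,.247,60,.003)"
```

```text
ft_force: [-0.1, 0.1, -1.5]
turn [ 0.002 -0.001 -0.   ] shift [-0.023   0.0011  0.0123] | ringtop now [0.0807 0.0041 0.2732] F cup [-0.   0.1 -1.5] t 8.65
ft_force: [0.2, -0.1, -2.3]
turn [ 0.002 -0.002 -0.   ] shift [-0.0103  0.0009  0.0045] | ringtop now [0.081  0.0039 0.2583] F cup [ 0.2 -0.2 -2.3] t 9.15
```

```bash
python3 -m jog '[[0,0,0,-0.0065,0.0008,0.0035,0],[0,0,0,-0.0025,0,0.0015,0],[0,0,0,0,0,0,0],[0,0,0,0,0,0,0]]'|grep ft
python3 - <<'E'
from goto import *
go(.08,.247,60,.003)
from rig import optics;import cv2,pickle
d={n:optics.get_image(n) for n in("top",)};pickle.dump(d,open("d4.pkl","wb"))
t=d["top"]["pixels"][:,:,::-1]
cv2.imwrite("pics/c4.png",cv2.resize(t[145:205,260:320],None,fx=8,fy=8,interpolation=cv2.INTER_CUBIC))
E
```

```text
ft_force: [0.4, -0.2, -2.4]
turn [ 0.002 -0.002 -0.   ] shift [-0.0015  0.0001 -0.0004] | ringtop now [0.0809 0.0031 0.2482] F cup [ 0.4 -0.2 -2.4] t 9.65
```

View pics/c4.png

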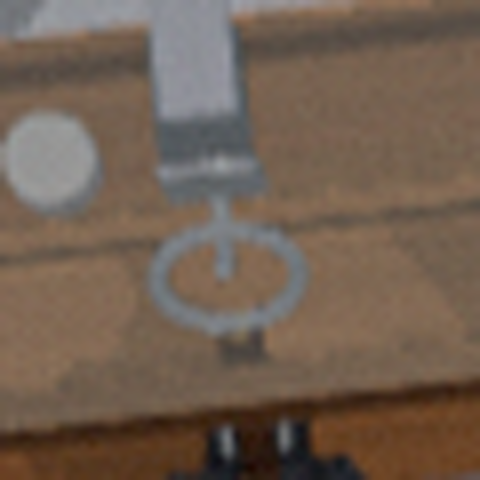

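The prong passes through the ring: the tip shows at (224,275) inside it, and the far wire crosses the prong at (228,230). I'll pivot the handle towards vertical about the ring top.

```bash
python3 -m jog '[[0,0.128,0,0.0029,0,0.0156,0],[0,0.128,0,0.0029,0,0.0156,0],[0,0.128,0,0.0029,0,0.0156,0],[0,0,0,0,0,0,0],[0,0,0,0,0,0,0]]'|grep ft
python3 snap.py
python3 -c "
from goto import *
go(.081,.248,82,.003)"
```

```text
ft_force: [-0.4, 0.4, -1.1]
t 10.325 q [ -7.2  42.7 116.7 164.7  62.  -84.7] p [0.6562 0.0956 0.1245] z [ 0.984  0.11  -0.139] x [0.138 0.016 0.99 ] F [-0.4  0.4 -1.1]
turn [0.002 0.    0.001] shift [-0.0004  0.0002  0.0002] | ringtop now [0.0809 0.0033 0.2484] F cup [-0.4  0.4 -1.1] t 10.325
```

```bash
cat > f.sh <<'E'
python3 -c "
from goto import *
go(.081,.248,82,.003)"
E
python3 -m jog '[[0,0,0,0.0002,0,0.0020,0],[0,0,0,0.0003,0,0.002,0],[0,0,0,0.0003,0,0.002,0],[0,0,0,0.0003,0,0.002,0],[0,0,0,0,0,0,0]]'>/dev/null; sh f.sh
python3 -m jog '[[0,0,0,0.0003,0,0.002,0],[0,0,0,0,0,0,0]]'>/dev/null; sh f.sh
python3 -m jog '[[0,0,0,0.0003,0,0.002,0],[0,0,0,0,0,0,0]]'>/dev/null; sh f.sh
python3 -m jog '[[0,0,0,0.0003,0,0.002,0],[0,0,0,0,0,0,0]]'>/dev/null; sh f.sh
python3 -m jog '[[0,0,0,0.0003,0,0.002,0],[0,0,0,0,0,0,0]]'>/dev/null; sh f.sh
```

```text
turn [ 0.002 -0.002  0.001] shift [-0.0012  0.     -0.0082] | ringtop now [0.089  0.0031 0.2481] F cup [-0.3  0.2 -1.9] t 10.95
turn [ 0.002 -0.002  0.001] shift [-0.0014  0.     -0.0102] | ringtop now [0.0911 0.0031 0.248 ] F cup [ 0.6 -1.1 -1.7] t 11.2
turn [ 0.002 -0.002  0.001] shift [-0.0018 -0.     -0.0122] | ringtop now [0.0931 0.0031 0.2481] F cup [ 0.2 -1.2 -2.2] t 11.45
turn [ 0.002 -0.001  0.   ] shift [-0.0018  0.0001 -0.014 ] | ringtop now [0.0949 0.0031 0.2479] F cup [-2.4  0.3 -3.4] t 11.7
turn [ 0.002 -0.001  0.001] shift [-0.0021  0.0001 -0.016 ] | ringtop now [0.097  0.0031 0.2478] F cup [-4.7 -0.2 -3.6] t 11.95
```

```bash
python3 -m jog '[[0,0,0,0.0003,0,0.002,0],[0,0,0,0,0,0,0]]'>/dev/null; sh f.sh
python3 -m jog '[[0,0,0,0.0003,0,0.002,0],[0,0,0,0,0,0,0]]'>/dev/null; sh f.sh
python3 -m jog '[[0,0,0,0.0003,0,0.002,0],[0,0,0,0,0,0,0]]'>/dev/null; sh f.sh
python3 -m jog '[[0,0,0,0.0002,0,0.001,0],[0,0,0,0,0,0,0]]'>/dev/null; sh f.sh
```

```text
turn [ 0.002 -0.002  0.001] shift [-0.0026  0.0001 -0.0182] | ringtop now [0.0991 0.0031 0.2481] F cup [-4.3 -0.6 -5. ] t 12.2
turn [ 0.002 -0.002  0.001] shift [-0.003   0.0001 -0.0202] | ringtop now [0.1012 0.0031 0.2482] F cup [-4.3 -0.3 -3.8] t 12.45
turn [ 0.002 -0.002  0.001] shift [-0.0034  0.     -0.0222] | ringtop now [0.1032 0.0031 0.2483] F cup [-4.7 -0.6 -3.7] t 12.7
turn [ 0.002 -0.002  0.001] shift [-0.0035  0.     -0.0231] | ringtop now [0.1041 0.0031 0.2483] F cup [-4.2 -0.6 -4.3] t 12.95
```

Steady sliding at about 4.5 N, so I'll go on in 1 mm steps.

```bash
for i in 1; do python3 -m jog '[[0,0,0,0.0001,0,0.001,0],[0,0,0,0.0001,0,0.001,0],[0,0,0,0,0,0,0]]'>/dev/null; sh f.sh
python3 -m jog '[[0,0,0,0.0001,0,0.001,0],[0,0,0,0,0,0,0]]'>/dev/null; sh f.sh
python3 -m jog '[[0,0,0,0.0001,0,0.001,0],[0,0,0,0,0,0,0]]'>/dev/null; sh f.sh;done
```

```text
turn [ 0.002 -0.002  0.001] shift [-0.0038  0.     -0.0252] | ringtop now [0.1062 0.0031 0.2483] F cup [-3.9 -0.9 -3.9] t 13.325
turn [ 0.002 -0.002  0.001] shift [-0.0039  0.     -0.0262] | ringtop now [0.1072 0.0031 0.2483] F cup [-4.7  0.2 -2.7] t 13.575
turn [ 0.002 -0.002  0.001] shift [-0.004   0.     -0.0272] | ringtop now [0.1082 0.0031 0.2482] F cup [-4.9  0.2 -3.9] t 13.825
```

```bash
python3 -m jog '[[0,0,0,0.0001,0,0.001,0],[0,0,0,0,0,0,0]]'>/dev/null; sh f.sh
python3 -m jog '[[0,0,0,0.0001,0,0.001,0],[0,0,0,0,0,0,0]]'>/dev/null; sh f.sh
```

```text
turn [ 0.002 -0.002  0.001] shift [-0.0041  0.     -0.0282] | ringtop now [0.1092 0.0031 0.2482] F cup [-4.7  0.6 -2.7] t 14.075
turn [ 0.002 -0.003  0.001] shift [-0.0042  0.     -0.0292] | ringtop now [0.1102 0.0031 0.2482] F cup [-3.7  0.7 -1.4] t 14.325
```

```bash
python3 -m jog '[[0,0,0,0.0001,0,0.0007,0],[0,0,0,0,0,0,0]]'>/dev/null; sh f.sh
```

```text
turn [ 0.002 -0.002  0.001] shift [-0.0042  0.     -0.0298] | ringtop now [0.1108 0.0031 0.2481] F cup [-5.3  0.7 -1.7] t 14.575
```

```bash
python3 -m jog '[[0,0,0,0.0001,0,0.001,0],[0,0,0,0,0,0,0]]'>/dev/null; sh f.sh
python3 -m jog '[[0,0,0,0.0001,0,0.001,0],[0,0,0,0,0,0,0]]'>/dev/null; sh f.sh
```

```text
turn [ 0.002 -0.002  0.   ] shift [-0.0042  0.0001 -0.0307] | ringtop now [0.1117 0.0031 0.248 ] F cup [-7.2 -0.4 -1.4] t 14.825
turn [ 0.003 -0.002  0.   ] shift [-0.0042 -0.0001 -0.0317] | ringtop now [0.1128 0.0029 0.2478] F cup [-6.3 -0.6 -2.7] t 15.075
```

```bash
python3 -m jog '[[0,0,0,0.0001,0,0.001,0],[0,0,0,0,0,0,0]]'>/dev/null; sh f.sh
```

```text
turn [ 0.003 -0.001 -0.   ] shift [-0.0042 -0.0001 -0.0321] | ringtop now [0.1132 0.0029 0.2478] F cup [-12.3  -1.1  -0.2] t 15.325
```

The force has risen clearly above the sliding friction, so that's the stop. I'll ease off at once.

```bash
python3 -m jog '[[0,0,0,-0.0003,0,-0.003,0],[0,0,0,-0.0003,0,-0.003,0],[0,0,0,-0.0003,0,-0.003,0],[0,0,0,0,0,0,0],[0,0,0,0,0,0,0]]'>/dev/null; sh f.sh; python3 snap.py
python3 - <<'E'
from rig import optics;import cv2,pickle,numpy as np
d={n:optics.get_image(n) for n in("top","side","wrist")};pickle.dump(d,open("d5.pkl","wb"))
t=d["top"]["pixels"][:,:,::-1];w=d["wrist"]["pixels"][:,:,::-1]
o=np.zeros((600,800,3),np.uint8);o[:480,:480]=cv2.resize(t[140:200,260:320],None,fx=8,fy=8,interpolation=cv2.INTER_CUBIC)
o[:200,480:800]=cv2.resize(w,(320,200));cv2.imwrite("pics/c5.png",o)
E
```

```text
turn [ 0.002 -0.002  0.001] shift [-0.0036  0.     -0.0239] | ringtop now [0.1049 0.0031 0.2483] F cup [ 0.5  0.8 -1.3] t 15.95
t 15.95 q [ -6.5  43.1 112.8 165.1  58.7 -84. ] p [0.6804 0.0982 0.1244] z [ 0.984  0.11  -0.137] x [0.136 0.016 0.991] F [ 0.4  0.9 -1.3]
```

View pics/c5.png

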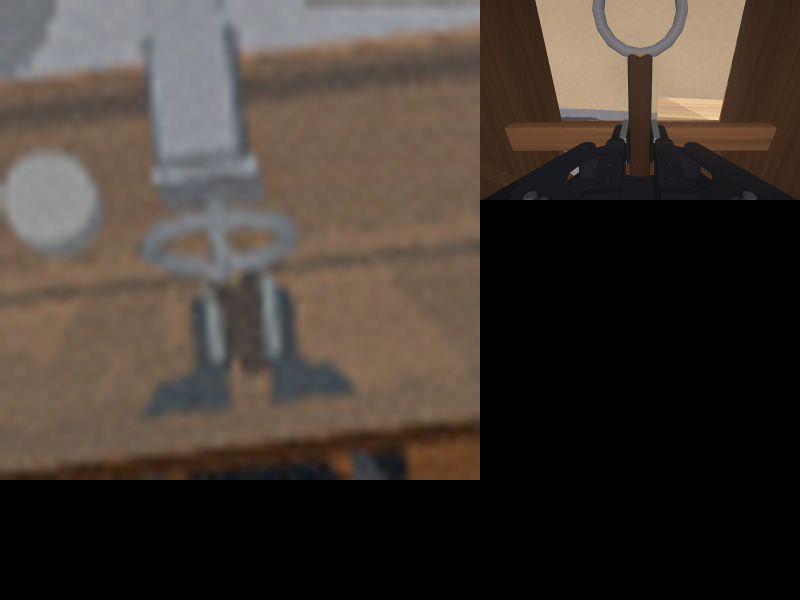

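The slide has moved back about 13.5 mm, with the plate edge now at crop row 200. But by my geometry the fingertips reached the rail's plane (108 mm) at the end of the push, so part of that force rise may have been the rail. I'll tilt the hand back, clear of the rail, and feel for the stop again.

```bash
python3 -m jog '[[0,-0.122,0,-0.0009,0,-0.0151,0],[0,-0.122,0,-0.0009,0,-0.0151,0],[0,0,0,0,0,0,0],[0,0,0,0,0,0,0]]'>/dev/null
cat > f.sh <<'E'
python3 -c "
from goto import *
go(.110,.248,68,.003)
s=observe();print('tcp',np.round([(np.array(s['position'])-F)@CX,s['position'][2]],4))"
E
sh f.sh
```

```text
turn [ 0.002 -0.005 -0.   ] shift [0.0016 0.0001 0.0043] | ringtop now [0.1049 0.0031 0.2482] F cup [-0.1 -0.1 -2.4] t 16.6
tcp [0.0732 0.1284]
```

```bash
python3 -m jog '[[0,0,0,0.0004,0,0.0009,0],[0,0,0,0.0004,0,0.0009,0],[0,0,0,0,0,0,0]]'>/dev/null;sh f.sh
python3 -m jog '[[0,0,0,0.0004,0,0.0009,0],[0,0,0,0.0004,0,0.0009,0],[0,0,0,0,0,0,0]]'>/dev/null;sh f.sh
python3 -m jog '[[0,0,0,0.0004,0,0.0009,0],[0,0,0,0,0,0,0]]'>/dev/null;sh f.sh
```

```text
turn [ 0.002 -0.002 -0.   ] shift [0.0012 0.     0.0026] | ringtop now [0.1069 0.003  0.2479] F cup [ 0.9 -0.6 -1.8] t 16.975
tcp [0.075  0.1282]
turn [ 0.002 -0.003  0.   ] shift [-0.0001  0.      0.001 ] | ringtop now [0.1088 0.0031 0.2485] F cup [ 1.8  0.7 -1.5] t 17.35
tcp [0.0769 0.1288]
turn [ 0.002 -0.002  0.   ] shift [-0.0002  0.0001  0.0002] | ringtop now [0.1096 0.0031 0.2483] F cup [-1.9 -0.7 -1.9] t 17.6
tcp [0.0777 0.1286]
```

```bash
python3 -m jog '[[0,0,0,0.0004,0,0.0009,0],[0,0,0,0,0,0,0]]'>/dev/null;sh f.sh
python3 -m jog '[[0,0,0,0.0004,0,0.0009,0],[0,0,0,0,0,0,0]]'>/dev/null;sh f.sh
python3 -m jog '[[0,0,0,0.0002,0,0.0005,0],[0,0,0,0,0,0,0]]'>/dev/null;sh f.sh
```

```text
turn [ 0.002 -0.001 -0.   ] shift [-0.0003  0.0001 -0.0006] | ringtop now [0.1105 0.0031 0.2481] F cup [-4.3 -0.5 -3.9] t 17.85
tcp [0.0785 0.1284]
turn [ 0.002 -0.    -0.   ] shift [-0.0003  0.0001 -0.0014] | ringtop now [0.1114 0.0031 0.2478] F cup [-5.9 -0.2 -4.7] t 18.1
tcp [0.0793 0.1281]
turn [ 0.002  0.    -0.   ] shift [-0.0003  0.0002 -0.0018] | ringtop now [0.1118 0.0032 0.2476] F cup [-7.8  0.2 -4.2] t 18.35
tcp [0.0796 0.1279]
```

```bash
python3 -m jog '[[0,0,0,0,0,0,0]]'|grep ft;python3 -m jog '[[0,0,0,0,0,0,0]]'|grep ft;sh f.sh
```

```text
ft_force: [-8.0, -1.6, -4.1]
ft_force: [-6.3, -0.6, -6.2]
turn [ 0.002  0.    -0.   ] shift [-0.0003  0.0002 -0.0018] | ringtop now [0.1118 0.0032 0.2476] F cup [-6.3  0.1 -6.2] t 18.6
tcp [0.0796 0.1279]
```

```bash
python3 -m jog '[[0,0,0,-0.0013,0,-0.0034,0],[0,0,0,-0.0013,0,-0.0034,0],[0,0.122,0,0.0027,0,0.0149,0],[0,0.122,0,0.0027,0,0.0149,0],[0,0,0,-0.002,0,0.0003,0],[0,0,0,0,0,0,0],[0,0,0,0,0,0,0]]'>/dev/null;sh f.sh
```

```text
turn [ 0.002 -0.246  0.001] shift [ 0.0012  0.0001 -0.0254] | ringtop now [0.1048 0.0032 0.2475] F cup [-0.2  0.5 -1.1] t 19.475
tcp [0.1028 0.1236]
```

```bash
python3 -m jog '[[0,0,0,-0.0015,0,-0.001,0],[0,0,0,0,0,0,0]]'>/dev/null;sh f.sh
python3 -m jog '[[0,0,0,-0.001,0,0,0],[0,0,0,0,0,0,0]]'>/dev/null;sh f.sh
```

```text
turn [ 0.002 -0.246  0.   ] shift [ 0.0034  0.0001 -0.0245] | ringtop now [0.1036 0.0031 0.2455] F cup [-0.7 -0.3 -1.9] t 19.725
tcp [0.1016 0.1216]
turn [ 0.002 -0.249  0.001] shift [ 0.0038 -0.     -0.0249] | ringtop now [0.1037 0.0031 0.2451] F cup [-0.3 -0.3  3.6] t 19.975
tcp [0.102  0.1212]
```

The ring is seated on the prong. I'll ease slightly, release gently and withdraw straight back.

```bash
python3 -m jog '[[0,0,0,0.0007,0,0,0],[0,0,0,0,0,0,0],[0,0,0,0,0,0,26],[0,0,0,0,0,0,30],[0,0,0,0,0,0,45],[0,0,0,0,0,0,45],[0,0,0,0,0,0,45],[0,0,0,0,0,0,45]]' 20 >/dev/null;sh f.sh
python3 -m jog '[[0,0,0,0,0,-0.01,45],[0,0,0,0,0,-0.015,45],[0,0,0,0,0,-0.02,45],[0,0,0,0,0,-0.03,45],[0,0,0,0,0,-0.03,45],[0,0,0,0,0,-0.03,45],[0,0,0,0,0,0,45],[0,0,0,0,0,0,45]]';sh f.sh
python3 - <<'E'
from rig import optics;import cv2,pickle,numpy as np
d={n:optics.get_image(n) for n in("top","wrist")};pickle.dump(d,open("d6.pkl","wb"))
t=d["top"]["pixels"][:,:,::-1];w=d["wrist"]["pixels"][:,:,::-1]
o=np.zeros((600,800,3),np.uint8);o[:360,:360]=cv2.resize(t[140:200,260:320],None,fx=6,fy=6,interpolation=cv2.INTER_CUBIC)
o[:275,360:800]=cv2.resize(w,(440,275));cv2.imwrite("pics/c6.png",o)
E
```

```text
turn [ 0.002 -0.246  0.   ] shift [ 0.004   0.     -0.0247] | ringtop now [0.1038 0.0031 0.2449] F cup [0.5 0.2 0.4] t 20.975
tcp [0.1017 0.121 ]
time_s: 21.98
position: [0.5468, 0.0831, 0.1397]
tool_rot: [[0.135, 0.111, 0.985], [0.016, -0.994, 0.11], [0.991, 0.001, -0.136]]
ft_force: [0.6, -0.4, -0.2]
grip_width: 0.0385
gripper_force: 0.0
turn [ 0.003 -0.247  0.001] shift [ 0.0037 -0.0002  0.1099] | ringtop now [-0.0296  0.0032  0.2636] F cup [ 0.6 -0.5 -0.2] t 21.975
tcp [-0.0315  0.1397]
```

View pics/c6.png

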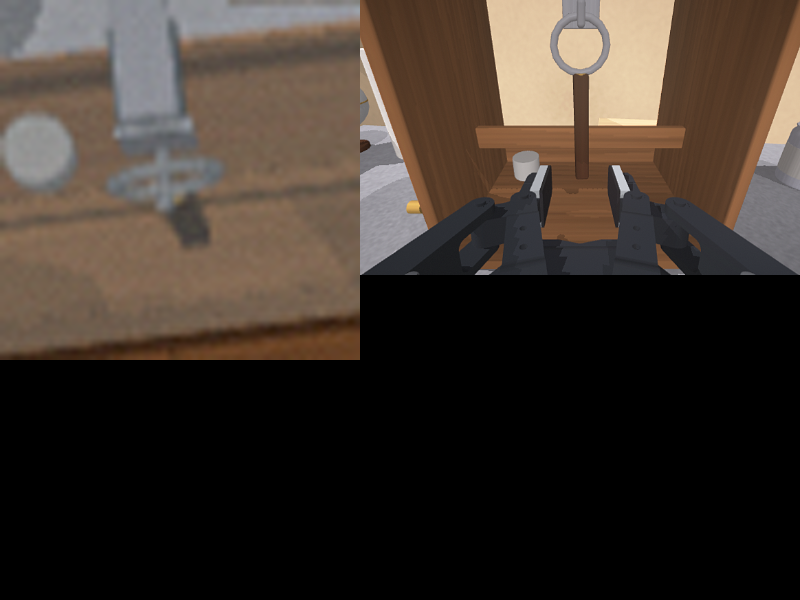

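The gauge hangs on the prong, with the ring at (580,45) in the wrist inset and the handle straight down to (582,178). The hand is clear. I'll let it settle and check that it's still.

```bash
python3 -m jog '[[0,0,0,0,0,-0.02,45],[0,0,0,0,0,0,45],[0,0,0,0,0,0,45],[0,0,0,0,0,0,45],[0,0,0,0,0,0,45],[0,0,0,0,0,0,45],[0,0,0,0,0,0,45],[0,0,0,0,0,0,45],[0,0,0,0,0,0,45],[0,0,0,0,0,0,45]]' >/dev/null
python3 - <<'E'
from h import *;from rig import optics;import pickle
from kin import F,CX,CY
w6=pickle.load(open("d6.pkl","rb"))["wrist"];P=onz(w6,(323,259),.051);print("handle end",((P-F)@CX).round(4),((P-F)@CY).round(4))
def h(w):
    hsv=cv2.cvtColor(w["pixels"],cv2.COLOR_RGB2HSV);return w["pixels"][:260,260:390].astype(int)
a=optics.get_image("wrist");[optics.get_image("wrist") for _ in range(4)];b=optics.get_image("wrist")
d=np.abs(h(a)-h(b)).max(2);print("changed px",(d>40).sum(),d.mean())
E
```

```text
handle end 0.098 -0.0003
changed px 11 1.0769526627218935
```

```bash
python3 -c "
from rig import job;print(job.close_job())"
```

```text
the job is handed in; nothing more can be done
None
```

The small gauge hangs by its ring on the hook, near vertical and still, and the robot is clear of it. I pushed the slide until I felt its stop, peaking at about 12 N on the wrist sensor (probably partly the fingertips on the rail). A second push clear of the rail felt the stop at about 7–8 N. The job is handed in; no verdict came back.

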